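# Put the plug gauge away in its sprung case and slide the cover home

## Task

Slide the cover of the blue gauge case fully open, lay the plug gauge down lengthwise in the case between its brass pins, let go of it, and then slide the cover shut over it. The sprung nest holds the gauge a little proud, so push the cover on over it until it bears firmly against the two stop lugs and stays fully home, but gently: no slamming and no ramming. Leave the lens and the ring gauge beside the case where they stand.

Things in the scene. Friction and masses are not known exactly. Their poses are not given: they have to be found in the camera images.
- gauge_case: fixed blue metal gauge case. Origin at worktop level under the centre of its compartment; y lengthwise, z up; the cover opens towards -y. Flange 124 x 140 x 6 mm. Side walls 124 mm long, 39.5 mm high, inner faces at x = +-38, outer at +-48 mm; end walls 30 mm high, inner faces at y = +-56 mm. Its faces are slippery
- cover (a joint): slide of the flat aluminium cover, m: 0 fully home (nose on the stop lugs), 0.120 fully open (hard stop); stays where left. About 3 N of friction plus 8 N per m/s. A 4 mm sheet 82 mm wide, underside 31 mm above the worktop, slippery below; when home it spans y = -66 to 42 mm of the case, then the upturned nose. Opened, it overhangs the case freely
- cover_bar (a point): centre of the top face of the black cross bar on the cover, by which it is pulled and pushed: 50 mm long along the case's x, 12 mm thick along the case's y (slide direction), 16 mm high above the sheet; top 51 mm above the worktop. At y = -45 mm of the case when the cover is home; it moves with the cover
- seat (a point): centre of the top of the raised black nest plate in the compartment, 18 mm above the worktop; axes as the case. Four brass pins, 5 mm thick and 8 mm high, stand on the plate at x = +-13.5, y = +-46 mm: the thin ends of the gauge lie between the pins of a pair (22 mm apart inside). The gauge lies along y, either way round, its origin within 5 mm of this point along y
- nest (a joint): downward travel of the sprung nest plate, m: 0 raised, 0.008 fully pressed. Spring 10 N at 0, plus 0.8 N per mm. The raised gauge stands 5 mm higher than the underside of the cover, so about 0.005 with the cover over it
- plug_gauge: loose steel plug gauge, 102 mm long along its y, 0.12 kg. Origin at the middle of its underside. A hexagon bar from y = -23 to 37 mm, 20 mm wide along x (edges at half height) and 18 mm high, with round ends 14 mm (y = -51 to -23) and 13 mm (y = 37 to 51) thick, axis 9 mm up; grasp the hexagon across x. Lies on a flat
- spare_lens: bystander: loose black camera lens standing upright, 37 mm diameter, 47 mm high, origin under its centre
- ring_gauge: bystander: loose steel ring, 51 mm diameter, 16 mm high, origin under its centre. Beyond it a black plate on posts overhangs the worktop 0.45 m up (from about x = 0.54 m on, for y below 0.2 m): keep the wrist clear of it
- cover_nose (a point): lower edge of the tip of the cover's nose, at y = 63 mm of the case when home; the nose rises from the sheet at 20 degrees over 20 mm, to 38 mm above the worktop at this edge. It rides over the raised gauge and presses it down, which takes some 5 to 12 N of push more than sliding the empty cover
- stop: the two dark steel stop lugs at the far end of the case, fixed to it (origin as the case's): 16 mm wide, centred at x = +-28 mm, faces at y = 63 mm, 42 mm high. The tip of the nose meets them when the cover is home. They are rigid: the push rises steeply there

How it is judged (in metres and radians):
On the way, in this order (a step that is already met when the one before it is completed fails the run):
1. the cover is slid fully open (value of joint cover above 0.112 m), for 0.1 s.
2. the gauge lies in the nest, let go, with the cover still open (value of joint cover above 0.105 m and z of plug_gauge in the frame of seat between -0.01 and 0.004 m and horizontal distance between plug_gauge and seat below 0.01 m and angle between the y axis of plug_gauge and the y axis of gauge_case, either way round below 0.15 rad and contact force between the fingers and plug_gauge below 0.2 N), for 0.2 s.
3. the cover is pushed firmly (over 5 N) against the stop lugs (value of joint cover below 0.0015 m and contact force between cover and stop above 5 N), for 0.05 s.
At the end, for the whole second after the job is handed in: the cover is home within 1.5 mm and the plug gauge lies at rest under it in the nest, lengthwise (within 0.15 rad) and within 10 mm of the seat, pressed down with the nest by the cover (nest down more than 3 mm) (value of joint cover below 0.0015 m and value of joint nest above 0.003 m and z of plug_gauge in the frame of seat between -0.01 and -0.002 m and horizontal distance between plug_gauge and seat below 0.01 m and angle between the y axis of plug_gauge and the y axis of gauge_case, either way round below 0.15 rad and linear speed of plug_gauge below 0.02 m/s); the robot touches nothing.
It fails at once if the cover is slammed (faster than 0.25 m/s) (velocity of joint cover below -0.25 m/s or velocity of joint cover above 0.25 m/s).
It fails at once if the lens is shifted by more than 15 mm or tipped (distance of spare_lens from where it was at the start of the episode above 0.015 m or angle between spare_lens's own z axis and vertical above 0.3 rad).
It fails at once if the ring gauge is shifted by more than 15 mm (distance of ring_gauge from where it was at the start of the episode above 0.015 m).
It fails at once if the cover is rammed against its stop with more than 40 N (contact force between cover and stop above 40 N).
It also fails if it takes over 58 s, if anything falls off the work surface, if the arm or the gripper's body presses on something with over 40 N, if the wrist force passes 120 N, or if a joint passes its speed limit or range.

## Robot

A 6-joint arm with a two-finger parallel gripper is mounted at the origin on a cart in front of the work surface, level with it; the furniture and walls round the work are solid. World frame = base frame: x ahead of the robot, y to its left, z up, the work surface at z = 0. Lengths are in m, angles in degrees, forces in N, time in s.
With the tool pointing down it reaches from about 0.375 to 0.9 m from the base axis. Payload 3.1 kg.
Tool frame: the origin (TCP) lies on the mounting face of the last link; the fingertips stand 182 mm ahead of it and the grasp point (between the pads) lies 164 mm ahead of it; z points along the fingers, y is the line along which they close (so a half turn about z gives the same grasp; the last joint's range is limited). The gripper opens to 87 mm and grips with 3 to 60 N. Pads are 19 mm wide; open, the fingers measure 117 mm over their backs; the gripper's body (75 mm by 190 mm) begins 51 mm behind the grasp point.
Start: joints at [62.08, 30.224, 82.088, -0, 67.689, -10.227], TCP at [0.19, 0.595, 0.405] pointing down, gripper open.
Joint ranges: [-176.69, 176.69], [-43.24, 126.21], [12.49, 139.97], [-82, 262], [0, 151.66], [-163.58, 163.58]. Speed limits (degrees/s): [159.86, 159.86, 180, 180, 180, 180].

## Interface

Orientations are given as a 3x3 rotation matrix whose columns are the frame's x, y, z axes.
In Python, from cell import * gives the robot as it stands. The module is installed in compiled form; this text tells all that it offers.
- The arm moves only by the shell command python3 -m pendant 'ROWS' [FORCE]. ROWS is JSON, a list of rows, each a list of 7 numbers: the finger opening in mm, from 0 to 87, then the shift along the world's x, y, z in mm, then the turn, a rotation vector about the world's x, y, z in rad. A call has 1 to 5 rows; each row is the pose to reach, as a shift and turn from the pose commanded when the call began; what a row does not reach only later rows make up. A row lasts 1/10 s, in which the tool goes at most 50 mm and 8.59 degrees, less where a joint would pass 70% of its speed; a pose out of reach is approached as far as the arm can. A call with a gripper value outside its range is refused whole. The fingers move at their own pace and stop on an object; FORCE is the grip in N (left out, the last holds). Time passes only in rows, so rows that repeat a pose let the fingers close. It gives the time, the measured TCP pose, the force, the opening and the grip force at its end, in the units of the state.
- get_state(): the state, without advancing time (a new reading comes with each control period).
- capture(name): name is "scene" or "top" or "wrist"; returns the picture (420x560x3 uint8, red, green, blue); there is no depth.
- get_calibration(name): a dict with "fx", "fy", "cx", "cy" (pixels), "R" (3x3) and "t" (3): a world point X has camera coordinates R X + t; the wrist camera has in their place "T_tool_cam" (4x4, takes a point from camera to tool coordinates, whose origin is the TCP and whose axes are the flange's). Camera axes: x right, y down, z forward; pixel columns grow to the right and rows downward; lengths in m; the calibration is good to about 2 mm. A picture is of the moment at which its call begins: read the wrist's pose just before it. get_calibration takes no time and is no camera call.
- close_job(): hands the job in; it is judged then, once.
The state is a dict: "clock": time; "q": joint angles; "qd": joint speeds; "joint_efforts": joint torques, N m; "tcp_pos": TCP position; "eef_rot": TCP orientation; "wrist_force": force on the tool from outside, world axes, zero at the start; "torque": the same for the moment, N m; "finger_gap": opening from 0.0 (shut) to 1.0 (fully open); "grasp_force": force on a finger pad.
Only numpy, scipy, OpenCV 4.12 (cv2) and the standard library are available. Lean on these libraries where they do the work, as an engineer would, in place of code of your own. Each camera call takes 0.05 s, during which the arm holds its last target. There are 200 camera calls.

## Working session

There is one attempt and no reset: what is moved stays moved. The work goes in short steps, Python scripts to look and compute and a shell command to move; the robot and the scene stay as the last step left them, time stands still between calls to the robot, and variables do not carry over. Pictures are saved under pics/ and viewed, at most 10 in all, crops included, and the job is handed in when it is done.

```bash
mkdir -p pics; python3 - <<'E'
from cell import *
import cv2,numpy as np
for n in("scene","top"):
    cv2.imwrite(f"pics/{n}.png",cv2.cvtColor(capture(n),cv2.COLOR_RGB2BGR))
    c=get_calibration(n); print(n,{k:np.round(v,3).tolist() for k,v in c.items()})
c=get_calibration("wrist");print({k:np.round(v,3).tolist() for k,v in c.items()})
s=get_state();print(s["clock"],s["tcp_pos"],np.round(s["eef_rot"],3),s["wrist_force"])
E
```

```text
scene {'fx': 380.487, 'fy': 380.487, 'cx': 280.963, 'cy': 201.195, 'R': [[0.903, -0.429, 0.017], [-0.307, -0.673, -0.673], [0.3, 0.602, -0.74]], 't': [-0.425, 0.327, 0.668]}
top {'fx': 471.483, 'fy': 471.483, 'cx': 277.985, 'cy': 206.801, 'R': [[-0.012, -1.0, 0.028], [-0.986, 0.007, -0.165], [0.164, -0.03, -0.986]], 't': [0.147, 0.547, 0.813]}
{'fx': 352.606, 'fy': 352.606, 'cx': 285.776, 'cy': 207.607, 'T_tool_cam': [[0.0, -0.959, -0.283, 0.078], [1.0, 0.0, 0.0, 0.001], [-0.0, -0.283, 0.959, 0.02], [0.0, 0.0, 0.0, 1.0]]}
0.1 [0.18975147 0.59518765 0.40390052] [[-0.953  0.304 -0.001]
 [ 0.304  0.953 -0.002]
 [ 0.    -0.002 -1.   ]] [-0.17319196  0.17612007 -0.19248074]
```

View pics/scene.png

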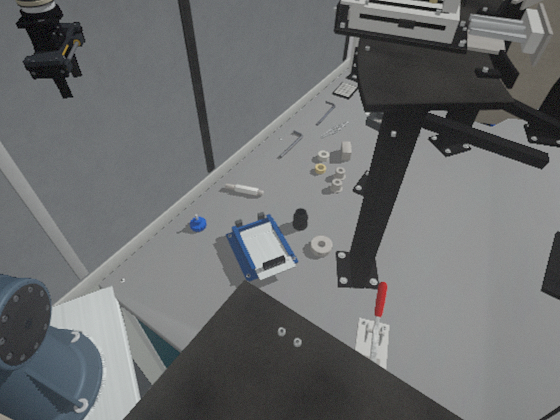

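View pics/top.png

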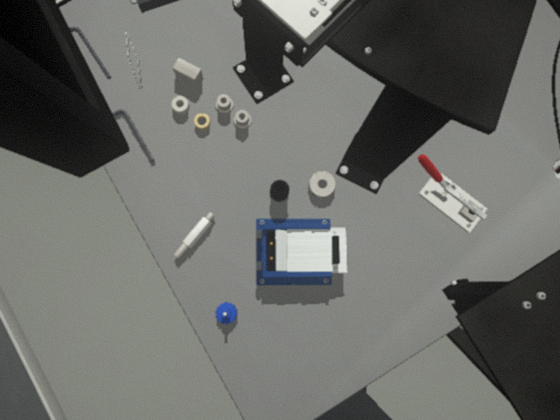

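The top view shows the case around (295,252), with its length nearly along image x and the cover partly open with its bar at (335,250). The gauge is at (195,236), the lens at (280,190) and the ring at (322,184). I'll enlarge a crop for accurate pixel positions.

```bash
python3 - <<'E'
import cv2
a=cv2.imread("pics/top.png")[165:305,165:360]
cv2.imwrite("pics/crop.png",cv2.resize(a,None,fx=4,fy=4,interpolation=cv2.INTER_CUBIC))
E
```

```text
(no output)
```

View pics/crop.png

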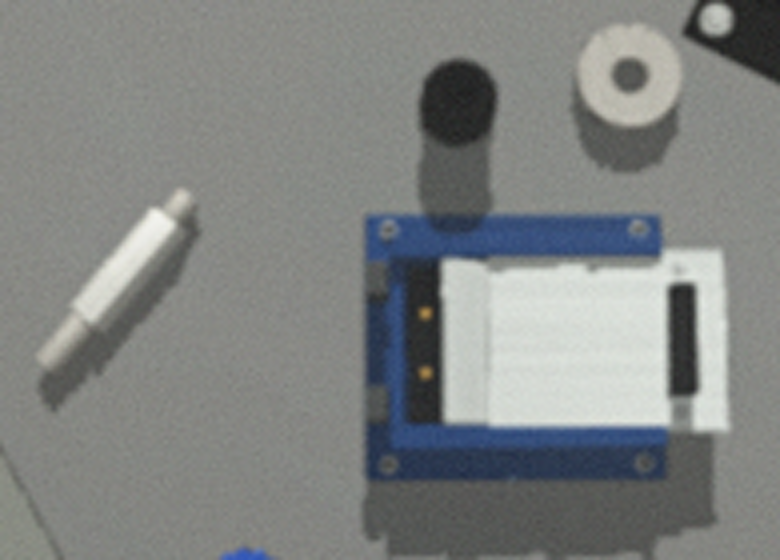

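The crop shows these positions:
- **Flange corners:** (366,215), (660,215), (665,478) and (366,480).
- **Pins:** (426,313) and (426,372).
- **Bar:** top centre (683,340).
- **Gauge:** tips at (45,360), the long end, and (184,196).
- **Lens and ring:** lens top (458,102), ring (630,74).

```bash
cat > h.py <<'E'
from cell import *
import numpy as np, cv2
def ray(cal,R,t,uv,z):  # R,t world->cam
    d=R.T@np.array([(uv[0]-cal["cx"])/cal["fx"],(uv[1]-cal["cy"])/cal["fy"],1]); c=-R.T@t
    return c+d*(z-c[2])/d[2]
def top(uv,z):
    c=get_calibration("top"); return ray(c,np.array(c["R"]),np.array(c["t"]),uv,z)
def wristcal(s):
    c=get_calibration("wrist");T=np.eye(4);T[:3,:3]=s["eef_rot"];T[:3,3]=s["tcp_pos"]
    W=np.linalg.inv(T@np.array(c["T_tool_cam"])); return c,W[:3,:3],W[:3,3]
def crop(p): return ((p[0]+.5)/4-.5+165,(p[1]+.5)/4-.5+165)
E
python3 - <<'E'
from h import *
for n,p,z in [("f1",(366,215),.006),("f2",(660,215),.006),("f3",(665,478),.006),("f4",(366,480),.006),("pin1",(426,313),.026),("pin2",(426,372),.026),("bar",(683,340),.051),("bart",(683,284),.051),("barb",(683,397),.051),("gL",(45,360),.009),("gS",(184,196),.009),("lens",(458,102),.047),("ring",(630,74),.016)]:
    print(n,np.round(top(crop(p),z)*1000,1))
s=get_state();R=s["eef_rot"];print("grasp",s["tcp_pos"]+R[:,2]*.164,"fing axis deg",np.degrees(np.arctan2(R[1,1],R[0,1])))
E
```

```text
f1 [533.1 181.7   6. ]
f2 [532.   42.6   6. ]
f3 [409.1  44.    6. ]
f4 [409.8 182.2   6. ]
pin1 [484.8 154.1  26. ]
pin2 [457.9 154.4  26. ]
bar [469.5  40.4  51. ]
bart [494.4  39.5  51. ]
barb [444.3  41.2  51. ]
gL [466.3 330.    9. ]
gS [542.4 266.9   9. ]
lens [578.8 139.   47. ]
ring [598.2  56.2  16. ]
grasp [0.18961365 0.59491613 0.2399008 ] fing axis deg 72.31079453640382
```

```bash
python3 -m pendant '[[40,22,-44,-10,0,0,0.06],[40,44,-88,-20,0,0,0.12],[40,66,-132,-30,0,0,0.18],[40,88,-176,-40,0,0,0.24],[40,110,-220,-50,0,0,0.3]]'
python3 -m pendant '[[40,22,-44,-15,0,0,0],[40,44,-88,-30,0,0,0],[40,66,-132,-45,0,0,0],[40,88,-176,-60,0,0,0],[40,110,-220,-75,0,0,0]]'
python3 -m pendant '[[40,20,-40,0,0,0,0],[40,40,-80,0,0,0,0],[40,58,-115,0,0,0,0],[40,58,-115,0,0,0,0]]'
python3 - <<'E'
from h import *
s=get_state();im=capture("wrist");cv2.imwrite("pics/w1.png",cv2.cvtColor(im,cv2.COLOR_RGB2BGR))
np.savez("w1",**{k:s[k] for k in("eef_rot","tcp_pos")})
R=s["eef_rot"];print(s["clock"],"grasp",s["tcp_pos"]+R[:,2]*.164,np.degrees(np.arctan2(R[1,1],R[0,1])))
E
```

```text
clock: 0.6
tcp_pos: [0.2997, 0.3746, 0.3545]
eef_rot: [[-1.0, 0.005, 0.0], [0.005, 1.0, -0.0], [-0.0, -0.0, -1.0]]
wrist_force: [0.1, 0.1, -0.2]
finger_gap: 0.631
grasp_force: 0.0
clock: 1.1
tcp_pos: [0.407, 0.1607, 0.2815]
eef_rot: [[-1.0, 0.009, 0.0], [0.009, 1.0, 0.0], [-0.0, 0.0, -1.0]]
wrist_force: [1.0, 0.5, 0.9]
finger_gap: 0.462
grasp_force: 0.0
clock: 1.5
tcp_pos: [0.4678, 0.0434, 0.2821]
eef_rot: [[-1.0, 0.015, 0.005], [0.015, 1.0, -0.001], [-0.005, -0.001, -1.0]]
wrist_force: [0.3, 0.7, 0.1]
finger_gap: 0.459
grasp_force: 0.0
1.5 grasp [0.46867746 0.04311778 0.11809467] 89.15971706535375
```

View pics/w1.png

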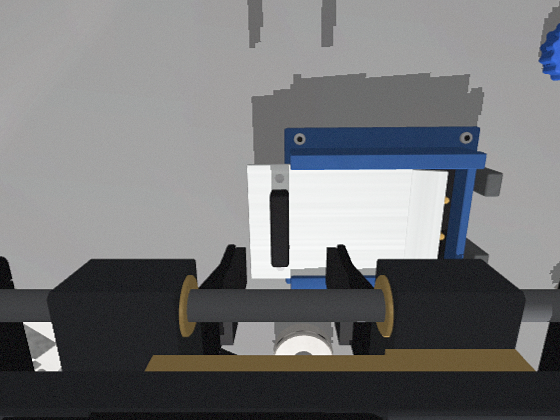

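The wrist view shows the bar's top face at columns 271-289 and rows 190-267, between the two fingers. It also shows the case at columns 285-480 and the ring at (303,348).

```bash
python3 - <<'E'
from h import *
s=np.load("w1.npz");c,R,t=wristcal(s)
for n,p,z in [("bar",(280,229),.051),("bart",(280,190),.051),("barb",(280.5,267),.051),("f1",(285,128),.006),("f2",(479,127),.006),("pin1",(447,200),.026),("pin2",(442,237),.026)]:
    print(n,np.round(ray(c,R,t,p,z)*1000,1))
E
```

```text
bar [468.1  40.2  51. ]
bart [442.6  40.7  51. ]
barb [494.6  40.   51. ]
f1 [408.7  44.1   6. ]
f2 [410.  181.2   6. ]
pin1 [457.6 155.5  26. ]
pin2 [485.  155.2  26. ]
```

```bash
python3 -m pendant '[[40,0,-3,-20,0,0,0],[40,0,-3,-40,0,0,0],[40,0,-3,-60,0,0,0],[40,0,-3,-60,0,0,0]]'
python3 -m pendant '[[0,0,0,0,0,0,0],[0,0,0,0,0,0,0],[0,0,0,0,0,0,0],[0,0,0,0,0,0,0],[0,0,0,0,0,0,0]]' 25
```

```text
clock: 1.95
tcp_pos: [0.4628, 0.0456, 0.2202]
eef_rot: [[-1.0, 0.008, -0.006], [0.007, 1.0, 0.001], [0.006, 0.001, -1.0]]
wrist_force: [-0.1, 0.8, 0.1]
finger_gap: 0.462
grasp_force: 0.0
clock: 2.45
tcp_pos: [0.4646, 0.0442, 0.2228]
eef_rot: [[-1.0, 0.008, 0.001], [0.008, 1.0, -0.001], [-0.001, -0.001, -1.0]]
wrist_force: [-0.9, -2.8, 5.7]
finger_gap: 0.132
grasp_force: 25.0
```

```bash
python3 -m pendant '[[0,0,-5,0,0,0,0],[0,0,-15,0,0,0,0],[0,0,-27,0,0,0,0],[0,0,-39,0,0,0,0],[0,-0.5,-51,0,0,0,0]]'
python3 -m pendant '[[0,0,-12,0,0,0,0],[0,0,-22,0,0,0,0],[0,0,-27,0,0,0,0],[0,-0.5,-30,0,0,0,0],[0,-0.5,-32,0,0,0,0]]'
```

```text
clock: 2.95
tcp_pos: [0.4642, -0.0066, 0.2228]
eef_rot: [[-1.0, 0.01, 0.002], [0.01, 1.0, 0.001], [-0.002, 0.001, -1.0]]
wrist_force: [0.3, 3.9, 6.8]
finger_gap: 0.136
grasp_force: 25.0
clock: 3.45
tcp_pos: [0.4639, -0.0387, 0.2228]
eef_rot: [[-1.0, 0.01, 0.002], [0.01, 1.0, 0.0], [-0.002, 0.0, -1.0]]
wrist_force: [0.8, 3.2, 6.7]
finger_gap: 0.133
grasp_force: 25.0
```

```bash
python3 -m pendant '[[0,0,-2,0,0,0,0],[0,0,-4,0,0,0,0],[0,0,-6,0,0,0,0],[0,0,-8,0,0,0,0]]'
python3 -m pendant '[[0,0,-1,0,0,0,0],[0,0,-2,0,0,0,0],[0,0,-3,0,0,0,0]]'
python3 -m pendant '[[0,0,-1,0,0,0,0],[0,0,-2,0,0,0,0],[0,0,-3,0,0,0,0]]'
```

```text
clock: 3.85
tcp_pos: [0.4638, -0.0464, 0.2227]
eef_rot: [[-1.0, 0.01, 0.002], [0.01, 1.0, 0.0], [-0.002, 0.0, -1.0]]
wrist_force: [0.6, 3.2, 6.0]
finger_gap: 0.133
grasp_force: 25.0
clock: 4.15
tcp_pos: [0.4638, -0.0494, 0.2227]
eef_rot: [[-1.0, 0.01, 0.002], [0.01, 1.0, 0.0], [-0.002, 0.0, -1.0]]
wrist_force: [1.5, 2.4, 6.6]
finger_gap: 0.137
grasp_force: 25.0
clock: 4.45
tcp_pos: [0.4638, -0.0524, 0.2228]
eef_rot: [[-1.0, 0.01, 0.002], [0.01, 1.0, 0.0], [-0.002, 0.0, -1.0]]
wrist_force: [1.3, 2.2, 6.3]
finger_gap: 0.134
grasp_force: 25.0
```

```bash
python3 -m pendant '[[0,0,-1,0,0,0,0],[0,0,-2,0,0,0,0],[0,0,-3,0,0,0,0]]'
python3 -m pendant '[[0,0,-0.7,0,0,0,0],[0,0,-1.4,0,0,0,0]]'
```

```text
clock: 4.75
tcp_pos: [0.4638, -0.0554, 0.2228]
eef_rot: [[-1.0, 0.01, 0.002], [0.01, 1.0, 0.0], [-0.002, 0.0, -1.0]]
wrist_force: [1.3, 3.9, 7.0]
finger_gap: 0.131
grasp_force: 25.0
clock: 4.95
tcp_pos: [0.4638, -0.0568, 0.2227]
eef_rot: [[-1.0, 0.01, 0.002], [0.01, 1.0, 0.0], [-0.002, 0.0, -1.0]]
wrist_force: [1.3, 3.3, 6.4]
finger_gap: 0.136
grasp_force: 25.0
```

```bash
python3 -m pendant '[[0,0,-0.7,0,0,0,0],[0,0,-1.4,0,0,0,0],[0,0,-2,0,0,0,0]]' | grep -E "tcp|wrist"
python3 -m pendant '[[0,0,-0.7,0,0,0,0],[0,0,-1.4,0,0,0,0]]'| grep -E "tcp|wrist"
```

```text
tcp_pos: [0.4637, -0.0577, 0.2227]
wrist_force: [3.4, 12.1, 7.9]
tcp_pos: [0.4637, -0.0581, 0.2227]
wrist_force: [5.6, 20.2, 7.8]
```

```bash
python3 -m pendant '[[0,0,1.5,0,0,0,0],[40,0,1.5,0,0,0,0],[40,0,1.5,0,0,0,0],[40,0,1.5,0,0,0,0],[40,0,1.5,15,0,0,0]]' 
python3 -m pendant '[[60,0,20,45,0,0,0],[60,0,60,60,0,0,0],[60,0,110,60,0,0,0],[60,0,150,60,0,0,0],[60,0,150,60,0,0,0]]'|grep tcp
python3 - <<'E'
from h import *
s=get_state();im=capture("wrist");cv2.imwrite("pics/w2.png",cv2.cvtColor(im,cv2.COLOR_RGB2BGR))
np.savez("w2",**{k:s[k] for k in("eef_rot","tcp_pos")})
R=s["eef_rot"];print(s["clock"],"grasp",s["tcp_pos"]+R[:,2]*.164,np.degrees(np.arctan2(R[1,1],R[0,1])))
E
```

```text
clock: 5.95
tcp_pos: [0.4628, -0.0591, 0.2359]
eef_rot: [[-1.0, 0.01, -0.004], [0.01, 1.0, 0.001], [0.004, 0.001, -1.0]]
wrist_force: [-0.1, -0.4, 0.6]
finger_gap: 0.4
grasp_force: 0.0
tcp_pos: [0.4625, 0.0945, 0.2972]
6.45 grasp [0.46242575 0.09469332 0.13316131] 89.79878672281744
```

View pics/w2.png

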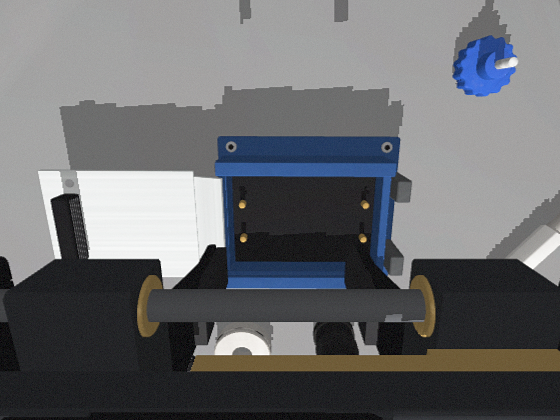

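The compartment is open with all four pins in view. The pin tops are at (242,205), (243,239), (366,205) and (362,239). The cover is at the left.

```bash
python3 - <<'E'
from h import *
s=np.load("w2.npz");c,R,t=wristcal(s)
P=[ray(c,R,t,p,.026)*1000 for p in [(242,205),(243,239),(366,205),(362.5,239)]]
for p in P: print(np.round(p,1))
print(np.mean(P,axis=0)); d=(P[2]+P[3]-P[0]-P[1]);print(np.degrees(np.arctan2(-d[0],d[1])))
print(np.round(ray(c,R,t,(218,137),.006)*1000,1),np.round(ray(c,R,t,(400,137),.006)*1000,1))
E
```

```text
[457.   63.3  26. ]
[484.  63.  26.]
[457.4 155.   26. ]
[484.3 154.   26. ]
[470.67812226 108.81287563  26.        ]
-0.21051199953151517
[409.3  44.6   6. ] [409.7 182.2   6. ]
```

```bash
python3 -m pendant '[[60,9,40,0,0,0,-0.14],[60,18,80,0,0,0,-0.28],[60,27,120,0,0,0,-0.41],[60,36,160,0,0,0,-0.55],[60,43,201,0,0,0,-0.68]]'|grep tcp
python3 -m pendant '[[60,0,0,0,0,0,0],[60,0,0,0,0,0,0]]'|grep tcp
python3 - <<'E'
from h import *
s=get_state();im=capture("wrist");cv2.imwrite("pics/w3.png",cv2.cvtColor(im,cv2.COLOR_RGB2BGR))
np.savez("w3",**{k:s[k] for k in("eef_rot","tcp_pos")})
R=s["eef_rot"];print(s["clock"],s["q"],"grasp",s["tcp_pos"]+R[:,2]*.164,np.degrees(np.arctan2(R[1,1],R[0,1])))
E
```

```text
tcp_pos: [0.5077, 0.2919, 0.2966]
tcp_pos: [0.5068, 0.2914, 0.2964]
7.2 [ 1.89622079e+01  3.53428353e+01  9.34215411e+01 -4.85217789e-02
  5.13086034e+01 -3.16176973e+01] grasp [0.50660927 0.29123436 0.13235528] 50.61026584250997
```

View pics/w3.png

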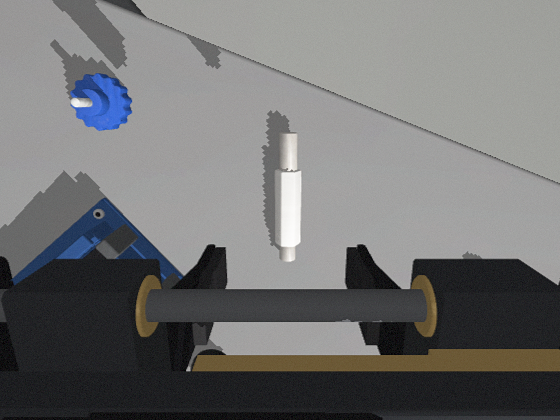

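The gauge lies between the fingers, along image y. Its tips are at (289,132), the long thin end, and (287.5,261).

```bash
python3 - <<'E'
from h import *
s=np.load("w3.npz");c,R,t=wristcal(s)
a,b=[ray(c,R,t,p,.009)*1000 for p in [(289,132),(287.5,261)]]
d=b-a;print(a,b,np.linalg.norm(d),"mid",(a+b)/2,"ang",np.degrees(np.arctan2(d[1],d[0])))
E
```

```text
[464.13003443 330.27704002   9.        ] [544.29683945 263.22233522   9.        ] 104.51339656901953 mid [504.21343694 296.74968762   9.        ] ang -39.91045184937443
```

```bash
python3 -m pendant '[[60,1,3,-30,0,0,-0.01],[60,1,3,-65,0,0,-0.01],[60,1,3,-95,0,0,-0.01],[60,1,3,-109,0,0,-0.01],[60,1,3,-109,0,0,-0.01]]'|grep -E "tcp|wrist"
python3 -m pendant '[[0,0,0,0,0,0,0],[0,0,0,0,0,0,0],[0,0,0,0,0,0,0],[0,0,0,0,0,0,0],[0,0,0,0,0,0,0]]' 25
```

```text
tcp_pos: [0.5069, 0.2932, 0.1861]
wrist_force: [0.0, -0.4, 0.2]
clock: 8.25
tcp_pos: [0.5075, 0.2953, 0.1888]
eef_rot: [[-0.766, 0.643, 0.001], [0.643, 0.766, 0.0], [-0.001, 0.001, -1.0]]
wrist_force: [0.6, -0.8, -0.5]
finger_gap: 0.321
grasp_force: 0.0
```

```bash
python3 -m pendant '[[0,0,0,-2.5,0,0,0],[0,0,0,-2.5,0,0,0],[0,0,0,-2.5,0,0,0],[0,0,0,-2.5,0,0,0]]' 25
```

```text
clock: 8.65
tcp_pos: [0.5074, 0.2952, 0.1861]
eef_rot: [[-0.766, 0.643, 0.0], [0.643, 0.766, 0.0], [-0.0, 0.0, -1.0]]
wrist_force: [-1.1, -0.3, 6.2]
finger_gap: 0.222
grasp_force: 25.0
```

```bash
python3 -m pendant '[[0,0,0,20,0,0,0],[0,0,0,45,0,0,0],[0,0,0,65,0,0,0],[0,-3,-18,68,0,0,-0.1],[0,-7,-38,68,0,0,-0.23]]' 30|grep -E "tcp|gap"
python3 -m pendant '[[0,-6,-32,0,0,0,-0.14],[0,-12,-64,0,0,0,-0.28],[0,-18,-96,0,0,0,-0.42],[0,-24,-128,0,0,0,-0.55],[0,-30,-152,0,0,0,-0.65]]'|grep -E "tcp|gap"
python3 -m pendant '[[0,0,0,0,0,0,0],[0,0,0,0,0,0,0],[0,0,0,0,0,0,0]]'
python3 - <<'E'
from h import *
s=get_state();R=s["eef_rot"];print(s["clock"],"grasp",s["tcp_pos"]+R[:,2]*.164,np.degrees(np.arctan2(R[1,1],R[0,1])))
np.savez("w4",**{k:s[k] for k in("eef_rot","tcp_pos")})
cv2.imwrite("pics/w4.png",cv2.cvtColor(capture("wrist"),cv2.COLOR_RGB2BGR))
E
```

```text
tcp_pos: [0.5006, 0.2574, 0.2544]
finger_gap: 0.219
tcp_pos: [0.47, 0.1036, 0.2533]
finger_gap: 0.219
clock: 9.95
tcp_pos: [0.4708, 0.1058, 0.2535]
eef_rot: [[0.006, 1.0, 0.001], [1.0, -0.006, 0.0], [0.0, 0.001, -1.0]]
wrist_force: [0.3, -0.3, -0.6]
finger_gap: 0.215
grasp_force: 30.0
9.95 grasp [0.47086711 0.10582307 0.08945531] -0.37002868825082313
```

View pics/w4.png

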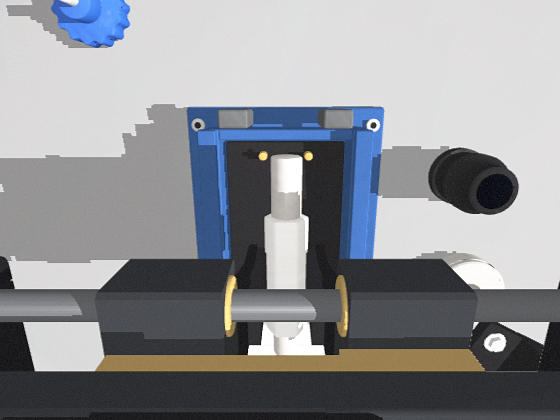

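The gauge's long end tip is at (286,157), above the far pins at (263,156) and (308,156.5).

```bash
python3 - <<'E'
from h import *
s=np.load("w4.npz");c,R,t=wristcal(s)
for p,z in [((263,156),.026),((308.5,156.3),.026),((286,155.5),.0765),((286,160),.083)]: print(np.round(ray(c,R,t,p,z)*1000,1))
E
```

```text
[458.4 155.   26. ]
[485.1 154.6  26. ]
[471.9 162.3  76.5]
[471.9 161.3  83. ]
```

```bash
python3 -m pendant '[[0,0,-1.5,-15,0,0,0],[0,0,-1.5,-30,0,0,0],[0,0,-1.5,-40,0,0,0],[0,0,-1.5,-45,0,0,0],[0,0,-1.5,-48,0,0,0]]'|grep -E "tcp|wrist"
python3 -m pendant '[[0,0,0,-0.5,0,0,0],[0,0,0,-1,0,0,0],[0,0,0,-1.5,0,0,0]]'|grep -E "tcp|wrist"
```

```text
tcp_pos: [0.4705, 0.1041, 0.2051]
wrist_force: [-0.0, -0.2, -1.4]
tcp_pos: [0.4706, 0.1036, 0.2044]
wrist_force: [-0.3, -0.5, -0.1]
```

```bash
python3 -m pendant '[[0,0,0,-0.7,0,0,0],[0,0,0,-0.7,0,0,0]]'|grep -E "tcp|wrist"
python3 -m pendant '[[34,0,0,0,0,0,0],[34,0,0,0,0,0,0],[34,0,0,0,0,0,0],[34,0,0,0,0,0,0]]'|grep -E "tcp|wrist|gap|grasp"
python3 -m pendant '[[34,0,0,10,0,0,0],[34,0,0,30,0,0,0],[34,0,0,60,0,0,0],[34,0,0,75,0,0,0],[34,0,0,75,0,0,0]]'|grep -E "tcp|wrist"
python3 - <<'E'
from h import *
s=get_state()
np.savez("w5",**{k:s[k] for k in("eef_rot","tcp_pos")})
a=capture("wrist");b=capture("top")[190:290,235:380]
b=cv2.resize(b,None,fx=4,fy=4,interpolation=cv2.INTER_CUBIC)[:, :560]
o=np.vstack([a[80:280],b]);cv2.imwrite("pics/w5.png",cv2.cvtColor(o,cv2.COLOR_RGB2BGR));print(o.shape)
E
```

```text
tcp_pos: [0.4705, 0.1036, 0.2041]
wrist_force: [-0.5, -0.6, 3.8]
tcp_pos: [0.4704, 0.1036, 0.2032]
wrist_force: [0.4, -0.3, -0.0]
finger_gap: 0.384
grasp_force: 0.0
tcp_pos: [0.471, 0.1037, 0.2807]
wrist_force: [-0.5, 0.6, -0.6]
(600, 560, 3)
```

View pics/w5.png

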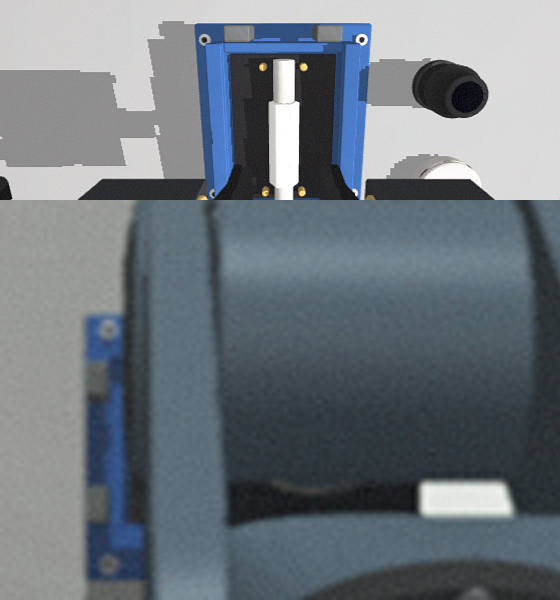

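The gauge lies in the nest, with both thin ends between the pins. Next I'll go back to the bar.

```bash
python3 -m pendant '[[40,-1,-20,0,0,0,0.14],[40,-2,-45,0,0,0,0.28],[40,-3,-70,0,0,0,0.42],[40,-4,-95,0,0,0,0.56],[40,-4,-120,0,0,0,0.7]]'|grep -E "tcp"
python3 -m pendant '[[40,0,-20,0,0,0,0.14],[40,0,-41,0,0,0,0.28],[40,0,-41,0,0,0,0.42],[40,0,-41,0,0,0,0.56],[40,0,-41,0,0,0,0.7]]'|grep -E "tcp"
python3 -m pendant '[[40,0,0,0,0,0,0.14],[40,0,0,0,0,0,0.17],[40,0,0,0,0,0,0.17]]'|grep -E "tcp"
python3 - <<'E'
from h import *
s=get_state();R=s["eef_rot"];print(s["clock"],s["q"][5],"tcp",s["tcp_pos"],np.degrees(np.arctan2(R[1,1],R[0,1])))
np.savez("w6",**{k:s[k] for k in("eef_rot","tcp_pos")})
cv2.imwrite("pics/w6.png",cv2.cvtColor(capture("wrist"),cv2.COLOR_RGB2BGR))
E
```

```text
tcp_pos: [0.4658, -0.0172, 0.2771]
tcp_pos: [0.4659, -0.0576, 0.2771]
tcp_pos: [0.466, -0.0573, 0.2772]
13.3 -110.16173277631181 tcp [ 0.46600418 -0.05728199  0.27722606] 89.47885713120971
```

View pics/w6.png

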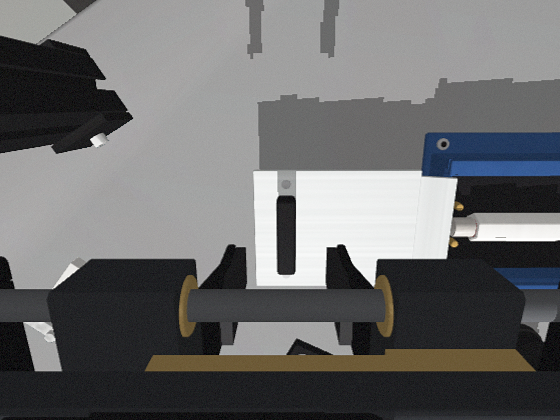

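The bar, at column 286, is centred between the fingers. The gauge is visible in the nest at the right.

```bash
python3 -m pendant '[[40,0,-0.5,-20,0,0,0],[40,0,-0.5,-45,0,0,0],[40,0,-0.5,-53,0,0,0],[40,0,-0.5,-53,0,0,0]]'|grep -E "tcp|wrist"
python3 -m pendant '[[0,0,0,0,0,0,0],[0,0,0,0,0,0,0],[0,0,0,0,0,0,0],[0,0,0,0,0,0,0],[0,0,0,0,0,0,0]]' 40 |grep -E "tcp|wrist|gap|grasp"
python3 -m pendant '[[0,0,4,0,0,0,0],[0,0,12,0,0,0,0],[0,0,18,0,0,0,0],[0,0,22,0,0,0,0],[0,0,25,0,0,0,0]]' |grep -E "tcp|wrist|gap|grasp"
```

```text
tcp_pos: [0.4659, -0.0577, 0.2241]
wrist_force: [-0.2, -0.1, 0.3]
tcp_pos: [0.4665, -0.0573, 0.2259]
wrist_force: [1.0, 5.1, 1.8]
finger_gap: 0.128
grasp_force: 40.0
tcp_pos: [0.4667, -0.0328, 0.2258]
wrist_force: [-1.9, -6.2, 4.8]
finger_gap: 0.133
grasp_force: 40.0
```

```bash
python3 -m pendant '[[0,0,5,0,0,0,0],[0,0,11,0,0,0,0],[0,0,17,0,0,0,0],[0,0,23,0,0,0,0],[0,0.2,28,0,0,0,0]]' |grep -E "tcp|wrist|gap"
python3 -m pendant '[[0,0,5,0,0,0,0],[0,0,11,0,0,0,0],[0,0,17,0,0,0,0],[0,0,23,0,0,0,0],[0,0.2,28,0,0,0,0]]' |grep -E "tcp|wrist|gap"
python3 -m pendant '[[0,0,5,0,0,0,0],[0,0,11,0,0,0,0],[0,0,17,0,0,0,0],[0,0,23,0,0,0,0],[0,0.2,27,0,0,0,0]]' |grep -E "tcp|wrist|gap"
```

```text
tcp_pos: [0.4669, -0.0056, 0.2258]
wrist_force: [-1.7, -10.3, 5.8]
finger_gap: 0.13
tcp_pos: [0.4671, 0.0225, 0.2258]
wrist_force: [-1.1, -8.8, 5.2]
finger_gap: 0.128
tcp_pos: [0.4673, 0.0498, 0.2259]
wrist_force: [-1.8, -8.9, 6.1]
finger_gap: 0.131
```

```bash
python3 -m pendant '[[0,0,2,0,0,0,0],[0,0,4,0,0,0,0],[0,0,6,0,0,0,0],[0,0,8,0,0,0,0],[0,0,9,0,0,0,0]]' |grep -E "tcp|wrist"
python3 -m pendant '[[0,0,0.6,0,0,0,0],[0,0,1.2,0,0,0,0],[0,0,1.8,0,0,0,0]]' |grep -E "tcp|wrist"
```

```text
tcp_pos: [0.4673, 0.0586, 0.2259]
wrist_force: [-1.3, -8.7, 5.8]
tcp_pos: [0.4673, 0.0603, 0.2259]
wrist_force: [-1.2, -10.5, 6.4]
```

```bash
python3 -m pendant '[[0,0,0.5,0,0,0,0],[0,0,1,0,0,0,0]]' |grep -E "tcp|wrist"
```

```text
tcp_pos: [0.4673, 0.0613, 0.2259]
wrist_force: [-1.3, -9.3, 6.4]
```

```bash
python3 -m pendant '[[0,0,0.5,0,0,0,0],[0,0,0.9,0,0,0,0]]' |grep -E "tcp|wrist"
python3 -m pendant '[[0,0,0.4,0,0,0,0],[0,0,0.8,0,0,0,0]]' |grep -E "tcp|wrist"
```

```text
tcp_pos: [0.4673, 0.0622, 0.2259]
wrist_force: [-1.5, -8.9, 5.5]
tcp_pos: [0.4674, 0.063, 0.2259]
wrist_force: [-0.7, -9.2, 6.0]
```

```bash
python3 -m pendant '[[0,0,0.4,0,0,0,0],[0,0,0.8,0,0,0,0]]' |grep -E "tcp|wrist"
python3 -m pendant '[[0,0,0.4,0,0,0,0],[0,0,0.8,0,0,0,0]]' |grep -E "tcp|wrist"
```

```text
tcp_pos: [0.4673, 0.0637, 0.2259]
wrist_force: [-1.5, -11.1, 6.2]
tcp_pos: [0.4674, 0.064, 0.2259]
wrist_force: [-1.5, -15.2, 6.1]
```

```bash
python3 -m pendant '[[0,0,0.5,0,0,0,0],[0,0,0.8,0,0,0,0],[0,0,0.8,0,0,0,0]]' |grep -E "tcp|wrist"
```

```text
tcp_pos: [0.4674, 0.0643, 0.2259]
wrist_force: [-1.8, -18.1, 7.1]
```

```bash
python3 -m pendant '[[0,0,0.4,0,0,0,0],[0,0,0.7,0,0,0,0],[0,0,0.7,0,0,0,0]]' |grep -E "tcp|wrist"
python3 -m pendant '[[0,0,-0.7,0,0,0,0],[40,0,-0.7,0,0,0,0],[40,0,-0.7,0,0,0,0],[40,0,-0.7,0,0,0,0],[40,0,-0.7,0,0,0,0]]' |grep -E "tcp|wrist|gap|grasp"
python3 -m pendant '[[40,0,0,15,0,0,0],[40,0,0,45,0,0,0],[40,0,-40,60,0,0,0],[40,0,-80,60,0,0,0],[40,0,-80,60,0,0,0]]' |grep -E "tcp|wrist"
python3 - <<'E'
from h import *
s=get_state();print(s["clock"])
c,R,t=wristcal(s);a=capture("wrist")
b=cv2.resize(capture("top")[190:290,235:375],None,fx=4,fy=4,interpolation=cv2.INTER_CUBIC)
o=np.vstack([a[80:280],b]);cv2.imwrite("pics/w7.png",cv2.cvtColor(o,cv2.COLOR_RGB2BGR))
E
```

```text
tcp_pos: [0.4675, 0.0645, 0.2259]
wrist_force: [-2.8, -20.3, 7.1]
tcp_pos: [0.4667, 0.0666, 0.2251]
wrist_force: [0.2, 0.6, 0.1]
finger_gap: 0.399
grasp_force: 0.0
tcp_pos: [0.468, -0.0169, 0.286]
wrist_force: [1.0, 0.2, -0.1]
19.65
```

View pics/w7.png

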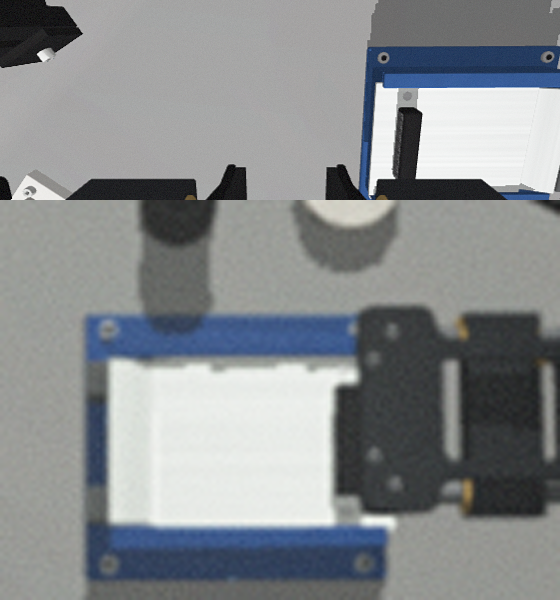

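The nose meets the lugs at column 107, the cover is home, and the lens and ring haven't moved. I'll hand it in.

```bash
python3 -c "
from cell import *
print(close_job())"
```

```text
the job is handed in; nothing more can be done
None
```

I handed the job in at about 20 s: the plug gauge lies between the pins in the nest under the cover, which I pushed home on the lugs with an estimated 11 N (from the wrist force). In the last pictures the nose is on the lugs and the lens and ring haven't visibly moved; the hand-in gave no pass/fail result.

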